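Pull the bench shield down with the hook pole

TASK

Take the hook pole off its rest, hook it into the red ring on the raised clear shield and draw the shield gently down, past the resistance of its catch, until it is fully home. Seat its seal there with a steady pull of about 9 N for a second, never pulling harder than 20 N, and keep the hand off the shield and its frame. Then unhook, leaving the shield down, and lay the pole back in its rest the way it was; leave everything else alone.

Things in the scene. Friction and masses are not known exactly. Their poses are not given: they have to be found in the camera images.
- pole: Loose hook pole, 130 g. x runs along it to the hook, z up. Origin: underside of the black handle at the grip place. Handle: flat bar 14 wide (y), 32 tall (z), x = -60 to +45 mm. A yellow 8 mm round rod on its centre line (z = +16 mm) runs back to x = -169 and forward to x = +70, where it turns straight down: the 8 mm thick tip ends 14 mm below the rod's centre line.
- grip (a point): Where to hold the pole: centre of the handle, 16 mm above the pole's origin, near its centre of mass; 74 mm of handle are free here between the forks. Hold firmly (50 N or more): the pull at the hook has a 70 mm lever about this point and the pole can pitch a little in the fingers.
- hook_tip (a point): Lower end of the turned-down hook, at x = +70, z = +2 mm in the pole's frame.
- rest_seat (a point): Where the grip point lies when the pole is at rest (x to the hook end, z up, 66 mm above the table). The fixed rest: dark plate 130 x 90 mm, two aluminium forks at x = -47 and +37 mm, each a flat saddle 50 mm high, about 21 mm wide between walls that lean outwards and rise 15 mm above it.
- ring (a point): Centre of the red pull ring, which moves with the shield. The ring stands upright, facing the robot: x goes level through it towards the shield, z up. Inner diameter 28 mm, bar 6 mm thick. 26 mm from its centre to the face of the shield's teal top rail; a stub from its top holds it, so the space behind its lower half is open.
- pane (a joint): Lowering of the clear shield, m: 0 = up (ring centre 286 mm high). It stays where left. Lowering takes about 1 to 3 N; a spring catch at 0.098 to 0.106 adds some 2 to 3 N, then holds it. Home is a hard stop set unseen between 0.110 and 0.120, different each time: only the rising force tells. There the seal seats under a steady 6 to 12 N for 0.5 s; over 20 N is too much.
- guard: Fixed frame of the shield: base plate 250 x 360 x 12 mm, two beige posts, teal crossbar at 326 to 340 mm height. Origin: middle of the base's underside; x points away from the robot side. The pane slides 80 mm in front of the origin (x = -80 mm).
- bucket_a: Rotor bucket with amber dome, 72 mm across, 92 mm high, standing behind the shield; origin under its centre. Not to be disturbed.
- bucket_b: Second such bucket.
- tube_rack: Blue rack of capped tubes, 100 x 160 mm, 104 mm high; origin under its centre. Not to be disturbed.
- reagent_bottle: Amber bottle, 60 mm across, 140 mm high. Not to be disturbed.
- sample_jar: Clear jar with white cap, 60 mm across, 70 mm high. Not to be disturbed.
- timer: White timer box 60 x 80 x 30 mm. Not to be disturbed.
- weigh_cup: White cup, 60 mm across, 45 mm high. Not to be disturbed.
There are look-alikes about, which are no part of the job. Leave any pink look-alike of the part that bears rest_seat alone. Of the things that look like the pole, the larger one is meant.

How it is judged (in metres and radians):
On the way, in this order (a step that is already met when the one before it is completed fails the run):
1. the pole's hook is through the ring, its tip behind it (x of hook_tip in the frame of ring between 0.004 and 0.034 m and y of hook_tip in the frame of ring between -0.014 and 0.014 m and z of hook_tip in the frame of ring between -0.034 and 0.01 m and value of joint pane below 0.06 m), for 0.1 s.
2. with the shield past its catch and on its stop, the hook pulls on it with 6 to 12 N for half a second, which seats its seal (x of hook_tip in the frame of ring between 0.004 and 0.034 m and y of hook_tip in the frame of ring between -0.014 and 0.014 m and z of hook_tip in the frame of ring between -0.034 and 0.01 m and value of joint pane above 0.108 m and contact force between pole and pane between 6 and 12 N), for 0.5 s.
At the end, for the whole second after the job is handed in: The shield is still home (lowered at least 108 mm, past its catch, after having been seated on its stop) and the pole lies still in both forks of its rest, upright, hook the same way as at the start, its grip point within 20 mm of the seat and not more than 6 mm above it, within 7 degrees (value of joint pane above 0.108 m and distance between grip and rest_seat below 0.02 m and z of grip in the frame of rest_seat below 0.006 m and angle between the x axis of pole and the x axis of rest_seat, either way round below 0.12 rad and x of hook_tip in the frame of rest_seat above 0 m and angle between pole's own z axis and vertical below 0.2 rad and linear speed of pole below 0.02 m/s); the robot touches nothing.
It fails at once if the ring or shield strained: pole presses on the shield with more than 20 N (contact force between pole and pane above 20 N).
It fails at once if the hand or arm touches the shield or its frame (contact force between any of the arm, the fingers and guard above 1 N).
It fails at once if a bystander was moved more than 20 mm or tipped (distance of any of bucket_a, bucket_b, tube_rack, reagent_bottle, sample_jar, timer, weigh_cup from where it was at the start of the episode above 0.02 m or angle between any of bucket_a, bucket_b, tube_rack, reagent_bottle, sample_jar, timer, weigh_cup's own z axis and vertical above 0.35 rad).
It also fails if it takes over 72 s, if anything falls off the work surface, if the arm or the gripper's body presses on something with over 40 N, if the wrist force passes 120 N, or if a joint passes its speed limit or range.

ROBOT

A 6-joint arm with a two-finger parallel gripper is mounted at the origin on the work surface. World frame = base frame: x ahead of the robot, y to its left, z up, the work surface at z = 0. Lengths are in mm, angles in rad, forces in N, time in s.
With the tool pointing down it reaches from about 275 to 1000 mm from the base axis. Payload 8.4 kg.
Tool frame: the origin (TCP) lies at the very end of the fingers, on their centre line; the grasp point (between the pads) lies 19 mm behind it; z points along the fingers, y is the line along which they close (so a half turn about z gives the same grasp; the last joint's range is limited). The gripper opens to 85 mm and grips with 20 to 120 N. Pads are 22 mm wide; open, the fingers measure 114 mm over their backs; the gripper's body (76 mm by 85 mm) begins 54 mm behind the grasp point. The pads swing forward as they close: fully open they stand 13 mm farther back than shut.
Start: joints at [-1.297, 0.353, 1.633, -0, 1.155, -0.002], TCP at [170.196, -601.383, 231.281] pointing down, gripper open.
Joint ranges: [-2.63, 2.63], [-0.92, 2.1], [0.06, 2.66], [-1.3, 4.44], [0, 2.69], [-3.02, 3.02]. Speed limits (rad/s): [2.22, 2.22, 2.79, 3.14, 3.14, 3.14].

INTERFACE

Orientations are given as [roll, pitch, yaw] about the fixed x, y, z axes, in that order (R = Rz(yaw) Ry(pitch) Rx(roll)).
In Python, from rig import sensors, grab_frame, camera_params, order gives the robot as it stands. The module is installed in compiled form; this text tells all that it offers.
- The arm moves only by the tool move_arm, never from a script. Its argument "motion" is a list of rows, each a list of 7 numbers: the turn, a rotation vector about the tool's x, y, z in normalised numbers (1 is pi/2 rad), then the shift along the tool's x, y, z in normalised numbers (1 is 0.6 m), then the finger opening in m, from 0 to 0.0854. A call has 1 to 8 rows; each row is the pose to reach, as a shift and turn from the pose commanded when the call began, along the tool's axes at that moment; what a row does not reach only later rows make up. A row lasts 1/8 s, in which the tool goes at most 62.5 mm and 10.7 degrees, less where a joint would pass 70% of its speed; a pose out of reach is approached as far as the arm can. A call with a gripper value outside its range is refused whole. The fingers move at their own pace and stop on an object; "grip_force" is the grip in N (left out, the last holds). Time passes only in rows, so rows that repeat a pose let the fingers close. It gives the time, the measured TCP pose, the force, the opening and the grip force at its end, in the units of the state.
- sensors.sense(): the state, without advancing time (a new reading comes with each control period).
- grab_frame(name): name is "scene" or "side" or "wrist"; returns (picture, depth): 384x512x3 uint8, red, green, blue; 384x512 float32, mm along the optical axis (not along the pixel's ray), 0 where there is no reading.
- camera_params(name): a dict with "camera_matrix" (3x3 intrinsics, pixels), "world_from_camera" (4x4, takes a point from camera to world coordinates). Camera axes: x right, y down, z forward; pixel columns grow to the right and rows downward; lengths in mm; the calibration is good to about 2 mm. A picture is of the moment at which its call begins: read the wrist's pose just before it. camera_params takes no time and is no camera call; for the wrist camera it gives the pose at the moment of the call.
- order.sign_off(): hands the job in; it is judged then, once.
The state is a dict: "clock": time; "qpos": joint angles; "qvel": joint speeds; "joint_efforts": joint torques, N m; "eef_pos": TCP position; "tcp_rot": TCP orientation; "contact_force": force on the tool from outside, world axes, zero at the start; "wrist_torque": the same for the moment, N m; "opening": opening from 0.0 (shut) to 1.0 (fully open); "grasp_force": force on a finger pad.
Only numpy, scipy, OpenCV 4.12 (cv2) and the standard library are available. Lean on these libraries where they do the work, as an engineer would, in place of code of your own. Each camera call takes 0.05 s, during which the arm holds its last target. There are 200 camera calls.

## Working session

There is one attempt and no reset: what is moved stays moved. The work goes in short steps, Python scripts to look and compute and a tool call to move; the robot and the scene stay as the last step left them, time stands still between calls to the robot, and variables do not carry over. Pictures are saved under pics/ and viewed, at most 13 in all, crops included, and the job is handed in when it is done.

Besides the shell and the picture viewer there is one more tool, called as name([rows], argument=value, ...), one row to a line, values as JSON. move_arm: Moves the arm, as the interface text tells. Its arguments: {"type":"object","properties":{"motion":{"type":"array","items":{"type":"array","items":{"type":"number"}}},"grip_force":{"type":"number"}},"required":["motion"]}

```bash
mkdir -p pics; cat > h.py <<'E'
import numpy as np, cv2
from rig import sensors, grab_frame, camera_params, order
def pts(name,d=None,im=None):
    p=camera_params(name)
    if d is None: im,d=grab_frame(name)
    K=np.array(p["camera_matrix"]);T=np.array(p["world_from_camera"])
    v,u=np.mgrid[0:d.shape[0],0:d.shape[1]]
    c=np.stack([(u-K[0,2])/K[0,0]*d,(v-K[1,2])/K[1,1]*d,d,np.ones_like(d)],-1)
    return im,d,(c@T.T)[...,:3]
E
python3 - <<'E'
from h import *
s=sensors.sense();print({k:np.round(v,3) for k,v in s.items()})
ims=[]
for n in("scene","side"):
    im,d,P=pts(n);np.savez(f"{n}.npz",im=im,d=d,P=P);cv2.imwrite(f"pics/{n}0.png",cv2.resize(im[...,::-1],(800,600)))
    T=np.array(camera_params(n)["world_from_camera"]);print(n,T.round(2))
E
```

```text
{'clock': np.float64(0.0), 'qpos': array([-1.297,  0.354,  1.634,  0.   ,  1.155, -0.002]), 'qvel': array([ 0.   ,  0.   , -0.   , -0.001,  0.   , -0.001]), 'joint_efforts': array([ 4.0000e-03, -6.0524e+01, -3.4206e+01,  0.0000e+00,  9.0000e-03,
       -0.0000e+00]), 'eef_pos': array([ 170.065, -600.922,  230.569]), 'tcp_rot': array([-3.14 , -0.   ,  0.276]), 'contact_force': array([-0.869,  0.161,  0.187]), 'wrist_torque': array([ 0.007, -0.003,  0.001]), 'grasp_force': np.float64(0.0), 'opening': np.float64(1.003)}
scene [[ 1.5000e-01  7.1000e-01 -6.9000e-01  1.2301e+03]
 [ 9.9000e-01 -1.1000e-01  1.0000e-01 -1.1749e+02]
 [-1.0000e-02 -7.0000e-01 -7.2000e-01  8.8118e+02]
 [ 0.0000e+00  0.0000e+00  0.0000e+00  1.0000e+00]]
side [[-9.4000e-01 -2.4000e-01  2.3000e-01  2.7461e+02]
 [-3.3000e-01  6.9000e-01 -6.5000e-01  6.6822e+02]
 [ 0.0000e+00 -6.9000e-01 -7.3000e-01  9.5299e+02]
 [ 0.0000e+00  0.0000e+00  0.0000e+00  1.0000e+00]]
```

View pics/scene0.png

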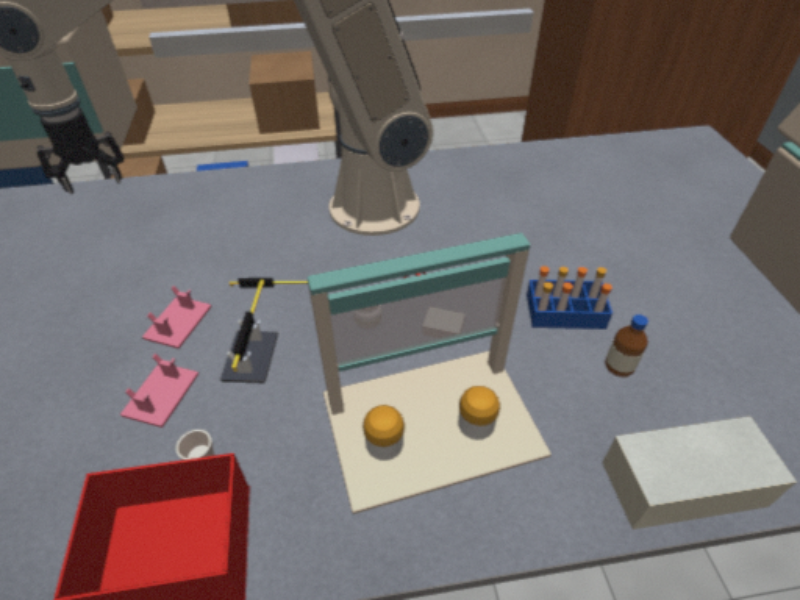

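View pics/side0.png

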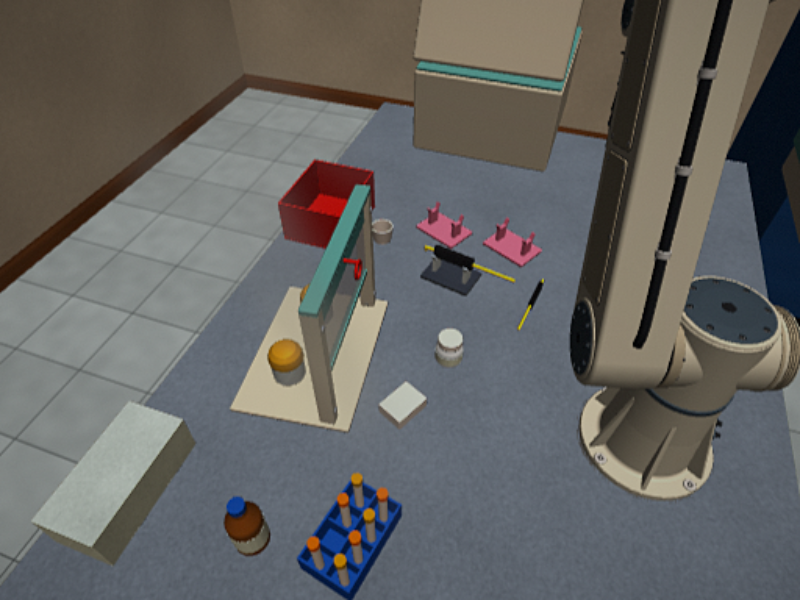

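The scene view shows the pole on its dark rest at about (245,335), its long rod towards the robot. The side view shows the pole at (455,258) and the red ring at (355,267), with the teal crossbar above the ring. The pink rests and the small pole at (532,303) are look-alikes.

```bash
python3 - <<'E'
from h import *
for n,box in(("scene",(215,270,285,390)),("side",(400,230,525,300))):
    f=np.load(n+".npz");im,P=f["im"],f["P"]
    a=[int(x*.64) for x in box]
    sl=np.s_[a[1]:a[3],a[0]:a[2]]
    hsv=cv2.cvtColor(im,cv2.COLOR_RGB2HSV)[sl];p=P[sl]
    Y=(hsv[...,0]>20)&(hsv[...,0]<36)&(hsv[...,1]>130)&(hsv[...,2]>90)&(p[...,2]>45)
    B=(hsv[...,2]<45)&(p[...,2]>50)
    for nm,m in(("Y",Y),("B",B)):
        q=p[m];c=np.median(q,0);w,vt=cv2.PCACompute(q[:,:2].astype(np.float32),None)
        t=(q[:,:2]-w[0])@vt[0]
        i=np.argsort(t);print(n,nm,len(q),c.round(1),vt[0].round(3),"ends",q[i[:6]].mean(0).round(1),q[i[-6:]].mean(0).round(1),"zmax",np.percentile(q[:,2],[10,50,95]).round(1))
f=np.load("side.npz");im,P=f["im"],f["P"]
hsv=cv2.cvtColor(im,cv2.COLOR_RGB2HSV)
R=((hsv[...,0]<8)|(hsv[...,0]>172))&(hsv[...,1]>140)
R[:, :]&=False if False else True
m=np.zeros_like(R);m[155:190,212:240]=1
q=P[R&m];print("ring",len(q),np.median(q,0).round(1),q.min(0).round(1),q.max(0).round(1))
# teal crossbar
for n in("scene","side"):
    f=np.load(n+".npz");im,P=f["im"],f["P"];hsv=cv2.cvtColor(im,cv2.COLOR_RGB2HSV)
    T=(hsv[...,0]>75)&(hsv[...,0]<98)&(hsv[...,1]>60)&(abs(P[...,2]-340)<4)&(abs(P[...,1])<500)&(P[...,0]<900)
    q=P[T].astype(np.float32);r=cv2.minAreaRect(q[:,:2]);print(n,len(q),r,cv2.boxPoints(r).round(0).tolist())
    T=(hsv[...,0]>75)&(hsv[...,0]<98)&(hsv[...,1]>60)&(P[...,2]<325)&(P[...,2]>240)&(abs(P[...,1])<500)&(P[...,0]<900)
    q=P[T]
    if len(q)>20: print("rail",q.mean(0),np.percentile(q,[2,98],axis=0).round(0), np.linalg.svd((q-q.mean(0))[:,:2],full_matrices=False)[2])
big=cv2.resize(np.load("side.npz")["im"][145:200,195:345],(800,293),interpolation=cv2.INTER_CUBIC)
cv2.imwrite("pics/crop.png",big[...,::-1])
E
```

```text
scene Y 60 [ 398.  -301.4   67.5] [ 0.98  -0.199] ends [ 330.6 -286.2   66.7] [ 560.7 -333.3   65.1] zmax [64.9 67.5 70.8]
scene B 166 [ 492.9 -316.    78.8] [ 0.98  -0.201] ends [ 438.3 -307.6   79.8] [ 534.2 -325.1   75.5] zmax [63.1 78.8 81.7]
side Y 58 [ 394.3 -296.1   67.2] [ 0.98  -0.201] ends [ 328.3 -281.7   68.3] [ 553.2 -327.2   63.7] zmax [64.2 67.2 71.7]
side B 195 [ 476.2 -309.3   73. ] [-0.252  0.968] ends [ 488.8 -346.3   74.4] [ 404.6 -135.8  214.6] zmax [57.  73.  81.6]
ring 76 [587.   11.1 286.8] [581.  -72.9 218.4] [625.8  29.4 298.5]Traceback (most recent call last):
  File "<stdin>", line 23, in <module>
cv2.error: OpenCV(4.12.0) /io/opencv/modules/imgproc/src/convhull.cpp:143: error: (-215:Assertion failed) total >= 0 && (depth == CV_32F || depth == CV_32S) in function 'convexHull'
```

```bash
python3 - <<'E'
from h import *
for n in("scene","side"):
    f=np.load(n+".npz");im,P=f["im"],f["P"].astype(np.float32);hsv=cv2.cvtColor(im,cv2.COLOR_RGB2HSV)
    T=(hsv[...,0]>70)&(hsv[...,0]<100)&(hsv[...,1]>60)&(abs(P[...,1])<500)&(P[...,0]<900)&(P[...,0]>400)
    z=P[...,2][T];print(n,T.sum(),np.histogram(z,[100,150,200,250,300,320,330,334,338,342,346,360]))
    for a,b in((334,348),(225,325)):
        q=P[T&(P[...,2]>a)&(P[...,2]<b)]
        if len(q)<10: continue
        r=cv2.minAreaRect(np.ascontiguousarray(q[:,:2]));print(a,len(q),np.round(r[0]),np.round(r[1]),r[2],cv2.boxPoints(r).round(0).tolist(),np.percentile(q[:,2],[2,50,98]))
        l=cv2.fitLine(q[:,:2].copy(),cv2.DIST_HUBER,0,.01,.01).ravel();print(l)
f=np.load("side.npz");im,P=f["im"],f["P"]
hsv=cv2.cvtColor(im,cv2.COLOR_RGB2HSV)
R=((hsv[...,0]<8)|(hsv[...,0]>172))&(hsv[...,1]>140)&(abs(P[...,0]-587)<25)&(abs(P[...,1])<60)&(P[...,2]>255)&(P[...,2]<320)
q=P[R];print(len(q),np.percentile(q,[0,10,50,90,100],axis=0).round(1));v,u=np.where(R);print(u.min(),u.max(),v.min(),v.max())
a=im[145:200,195:345];b=np.load("scene.npz")["im"][150:210,130:350]
A=cv2.resize(a,(800,293),interpolation=cv2.INTER_CUBIC);B=cv2.resize(b,(800,218),interpolation=cv2.INTER_CUBIC)
cv2.imwrite("pics/crop.png",np.vstack([A,B])[...,::-1])
E
```

```text
scene 3087 (array([220,   0,   0, 940, 389,  11, 134, 541, 850,   0,   0]), array([100, 150, 200, 250, 300, 320, 330, 334, 338, 342, 346, 360]))
334 1391 [622.   8.] [ 34. 344.] 7.763522624969482 [[582.0, 177.0], [628.0, -164.0], [661.0, -160.0], [615.0, 181.0]] [334.56109009 338.29202271 340.2395874 ]
[ 1.3682200e-01 -9.9059564e-01  6.2423865e+02  1.8406522e+00]
225 1329 [621.   9.] [ 14. 295.] 7.731280326843262 [[595.0, 154.0], [634.0, -138.0], [648.0, -136.0], [609.0, 156.0]] [272.06327881 291.97750854 303.14818481]
[ 1.3563050e-01 -9.9075949e-01  6.2588922e+02  3.6471853e+00]
side 1317 (array([ 91,   3,   0, 178,   4,  20,  29, 361, 626,   0,   0]), array([100, 150, 200, 250, 300, 320, 330, 334, 338, 342, 346, 360]))
334 987 [617.  14.] [ 33. 346.] 7.719987869262695 [[578.0, 183.0], [624.0, -160.0], [657.0, -155.0], [610.0, 188.0]] [335.25665039 338.39263916 340.61679077]
[ 1.3191201e-01 -9.9126142e-01  6.1357306e+02  3.5686085e+01]
225 182 [616. -14.] [  2. 235.] 7.816125869750977 [[598.0, 102.0], [630.0, -131.0], [633.0, -131.0], [601.0, 102.0]] [271.26483276 286.89901733 300.00164612]
[ 1.3465747e-01 -9.9089223e-01  6.1608838e+02 -1.8115522e+01]
70 [[581.   -7.4 259.3]
 [582.7  -5.3 262.5]
 [586.6  11.5 288.4]
 [603.6  24.8 295.7]
 [611.9  29.4 298.5]]
219 231 165 178
```

View pics/crop.png

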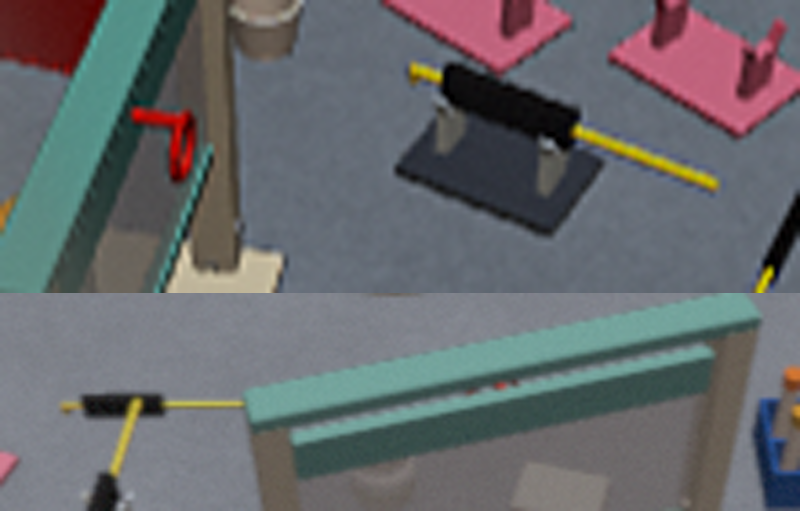

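The crop shows the pole upright, with the short hook end away from the robot. The ring is edge-on at crop (182,147), with its stub running back from the top to the rail. So the pole yaw is about -0.2 and the guard yaw about +0.135. Next I plan the approach with a slight hand tilt.

```bash
cat >> h.py <<'E'
from scipy.spatial.transform import Rotation as Ro
def plan(grasp,yaw,tilt=0.25,n=1,tool_off=19):
    s=sensors.sense();R0=Ro.from_euler('xyz',s["tcp_rot"]);
    R1=Ro.from_euler('xyz',[np.pi,-tilt,yaw])
    tcp=np.array(grasp)+tool_off*R1.as_matrix()[:,2]
    rv=(R0.inv()*R1).as_rotvec();sh=R0.inv().apply(tcp-s["eef_pos"])/1000
    print("clock",s["clock"],"total",rv.round(4),sh.round(4),"deg",np.degrees(np.linalg.norm(rv)).round(1))
    for i in range(1,n+1): print(np.r_[rv*i/n,sh*i/n].round(4).tolist())
E
python3 - <<'E'
from h import *
K=np.array(camera_params("side")["camera_matrix"]);T=np.array(camera_params("side")["world_from_camera"])
r=T[:3,:3]@np.linalg.inv(K)@np.array([229.1,172.6,1]);
print("ring ray at z286",T[:3,3]+r*(286-T[2,3])/r[2])
# plane 26mm in front of the rail
nx=np.array([.991,.135,0]);p0=np.array([616,-18,0])-26*nx
print("ray at ring plane",T[:3,3]+r*(nx@(p0-T[:3,3]))/(nx@r))
f=np.load("side.npz");im,P=f["im"],f["P"];hsv=cv2.cvtColor(im,cv2.COLOR_RGB2HSV)
R=((hsv[...,0]<8)|(hsv[...,0]>172))&(hsv[...,1]>140)&(abs(P[...,0]-587)<25)&(abs(P[...,1])<60)&(P[...,2]>255)&(P[...,2]<320)
q=P[R];k=(q-[600,0,0])@nx;print(np.sort(k).round(0)); ring=q[k<np.percentile(k,70)]
print("ring pts mid",(ring.min(0)+ring.max(0))/2,ring.mean(0),ring.min(0),ring.max(0))
plan([495,-318,156],-0.2,n=8)
E
```

```text
ring ray at z286 [580.00354797  19.89695648 286.        ]
ray at ring plane [586.46064603   6.18921322 271.8975961 ]
[-16. -16. -16. -15. -15. -15. -15. -15. -15. -15. -15. -15. -15. -15.
 -15. -15. -14. -14. -14. -14. -14. -14. -14. -14. -13. -13. -13. -13.
 -13. -13. -13. -12. -12. -12. -12. -12. -12. -12. -12. -12. -12. -12.
 -12. -11. -11. -11. -11. -10.  -9.  -9.  -8.  -8.  -7.  -6.  -3.  -3.
  -0.   0.   0.   3.   3.   4.   5.   6.   9.   9.  11.  12.  13.  14.]
ring pts mid [585.35979175  11.02529976 278.20211267] [585.20160686  10.08842125 278.13047165] [580.9922662   -7.38608886 259.33780258] [589.7273173   29.43668838 297.06642275]
clock 0.1 total [-0.0607  0.2456  0.4731] [ 0.3939 -0.1815  0.0933] deg 30.7
[-0.0076, 0.0307, 0.0591, 0.0492, -0.0227, 0.0117]
[-0.0152, 0.0614, 0.1183, 0.0985, -0.0454, 0.0233]
[-0.0228, 0.0921, 0.1774, 0.1477, -0.0681, 0.035]
[-0.0304, 0.1228, 0.2366, 0.1969, -0.0908, 0.0466]
[-0.0379, 0.1535, 0.2957, 0.2462, -0.1135, 0.0583]
[-0.0455, 0.1842, 0.3549, 0.2954, -0.1361, 0.0699]
[-0.0531, 0.2149, 0.414, 0.3446, -0.1588, 0.0816]
[-0.0607, 0.2456, 0.4731, 0.3939, -0.1815, 0.0933]
```

Units first: shifts go in shares of 0.6 m and turns go in shares of pi/2 rad. So 0.394 m / 0.6 = 0.6567, -0.1815 m / 0.6 = -0.3025, 0.414 rad / 1.5708 = 0.2636.

move_arm([
  [-0.0051,0.0197,0.0376,0.0817,-0.0383,0.02,0.0854],
  [-0.0095,0.0388,0.0751,0.1642,-0.075,0.0383,0.0854],
  [-0.0146,0.0586,0.1127,0.2467,-0.1133,0.0583,0.0854],
  [-0.0191,0.0783,0.1509,0.3283,-0.1517,0.0783,0.0854],
  [-0.0242,0.0977,0.1884,0.41,-0.1892,0.0967,0.0854],
  [-0.029,0.1171,0.226,0.4917,-0.2267,0.1167,0.0854],
  [-0.0337,0.1369,0.2636,0.575,-0.265,0.1367,0.0854],
  [-0.0388,0.1564,0.3011,0.6567,-0.3025,0.155,0.0854],
], grip_force=70)

```text
clock: 1.1
eef_pos: [500.9, -318.1, 137.8]
tcp_rot: [3.141, -0.252, -0.202]
contact_force: [0.4, -1.3, -0.5]
opening: 1.001
grasp_force: 0.0
```

```bash
python3 - <<'E'
from h import *
s=sensors.sense();print(s["eef_pos"],s["tcp_rot"],s["qpos"],s["contact_force"])
im,d,P=pts("wrist");np.savez("w1.npz",im=im,d=d,P=P);cv2.imwrite("pics/w1.png",im[...,::-1])
print(np.array(camera_params("wrist")["world_from_camera"]).round(2))
hsv=cv2.cvtColor(im,cv2.COLOR_RGB2HSV)
Y=(hsv[...,0]>20)&(hsv[...,0]<36)&(hsv[...,1]>130)&(hsv[...,2]>90)&(abs(P[...,2]-66)<16)
q=P[Y].astype(np.float32)
l=cv2.fitLine(q[:,:2].copy(),cv2.DIST_HUBER,0,.01,.01).ravel();t=(q[:,:2]-l[2:])@l[:2];i=np.argsort(t)
print(len(q),l,"yaw",np.arctan(l[1]/l[0]),q[i[:10]].mean(0),q[i[-10:]].mean(0),np.median(q[:,2]))
E
```

```text
[ 500.9196477  -318.07979115  137.76917668] [ 3.14075423 -0.2515191  -0.20174694] [-0.62720268  0.31423508  1.96072964  0.17078015  0.64339405  1.02015386] [ 0.37949678 -1.32798128 -0.5059145 ]
[[-2.0000e-01 -9.8000e-01 -8.0000e-02  5.4785e+02]
 [-9.8000e-01  2.0000e-01  2.0000e-02 -3.2327e+02]
 [-0.0000e+00  8.0000e-02 -1.0000e+00  2.9531e+02]
 [ 0.0000e+00  0.0000e+00  0.0000e+00  1.0000e+00]]
545 [ 9.7941715e-01 -2.0184660e-01  4.9524896e+02 -3.1984552e+02] yaw -0.20324296 [ 401.85986 -299.69324   68.97513] [ 557.8364  -332.96854   67.66522] 69.409935
```

View pics/w1.png

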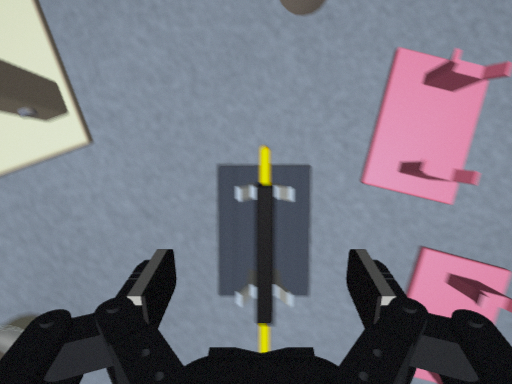

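The wrist picture shows the pole running straight up the image. Its hook end is at (264,147), the black handle spans rows 184 to 325, and the forks are at rows 193 and 295. The pole is centred between the fingers.

```bash
python3 - <<'E'
from h import *
p=camera_params("wrist");K=np.array(p["camera_matrix"]);T=np.array(p["world_from_camera"])
im=np.load("w1.npz")["im"];
def at(u,v,z):
    r=T[:3,:3]@np.linalg.inv(K)@np.array([u,v,1.]);return (T[:3,3]+r*(z-T[2,3])/r[2]).round(1)
c=im[:,262:267].astype(int).mean(1)
for a,b in((142,152),(180,190),(318,330)): print([(v,tuple(c[v].round().astype(int))) for v in range(a,b)])
print("hook end",at(264,147,70),"hdl front",at(264.5,184.5,82),"hdl rear",at(264.5,325,82))
print("plate",at(264,165,6),at(264,296,6))
E
```

```text
[(142, (np.int64(129), np.int64(142), np.int64(156))), (143, (np.int64(128), np.int64(141), np.int64(155))), (144, (np.int64(131), np.int64(138), np.int64(141))), (145, (np.int64(146), np.int64(140), np.int64(115))), (146, (np.int64(171), np.int64(157), np.int64(89))), (147, (np.int64(193), np.int64(176), np.int64(52))), (148, (np.int64(210), np.int64(195), np.int64(21))), (149, (np.int64(217), np.int64(209), np.int64(8))), (150, (np.int64(221), np.int64(218), np.int64(0))), (151, (np.int64(222), np.int64(221), np.int64(0)))]
[(180, (np.int64(222), np.int64(221), np.int64(0))), (181, (np.int64(222), np.int64(221), np.int64(0))), (182, (np.int64(203), np.int64(203), np.int64(0))), (183, (np.int64(176), np.int64(174), np.int64(0))), (184, (np.int64(135), np.int64(132), np.int64(0))), (185, (np.int64(93), np.int64(91), np.int64(7))), (186, (np.int64(39), np.int64(37), np.int64(29))), (187, (np.int64(31), np.int64(32), np.int64(33))), (188, (np.int64(36), np.int64(36), np.int64(39))), (189, (np.int64(41), np.int64(40), np.int64(42)))]
[(318, (np.int64(33), np.int64(32), np.int64(33))), (319, (np.int64(29), np.int64(30), np.int64(31))), (320, (np.int64(31), np.int64(31), np.int64(32))), (321, (np.int64(33), np.int64(33), np.int64(34))), (322, (np.int64(27), np.int64(28), np.int64(30))), (323, (np.int64(112), np.int64(107), np.int64(11))), (324, (np.int64(129), np.int64(125), np.int64(6))), (325, (np.int64(162), np.int64(160), np.int64(0))), (326, (np.int64(194), np.int64(194), np.int64(0))), (327, (np.int64(218), np.int64(217), np.int64(0))), (328, (np.int64(219), np.int64(217), np.int64(0))), (329, (np.int64(220), np.int64(218), np.int64(0)))]
hook end [ 561. -328.   70.] hdl front [ 534.4 -322.7   82. ] hdl rear [ 433.  -301.7   82. ]
plate [ 548.  -325.9    6. ] [ 421.4 -299.6    6. ]
```

```bash
python3 - <<'E'
from h import *
p=camera_params("wrist");K=np.array(p["camera_matrix"]);T=np.array(p["world_from_camera"]);print(K,T.round(3));print(sensors.sense()["eef_pos"],sensors.sense()["tcp_rot"])
f=np.load("w1.npz");P,d,im=f["P"],f["d"],f["im"]
for v in(155,170,220,260,340):
    print(v,P[v,255:276,2].round(0).astype(int),P[v,264].round(1),im[v,255:276,0])
E
```

```text
[[301.61094765   0.         260.87938723]
 [  0.         301.61094765 189.58620291]
 [  0.           0.           1.        ]] [[-2.04000e-01 -9.76000e-01 -7.70000e-02  5.47852e+02]
 [-9.79000e-01  2.03000e-01  1.80000e-02 -3.23266e+02]
 [-2.00000e-03  7.90000e-02 -9.97000e-01  2.95314e+02]
 [ 0.00000e+00  0.00000e+00  0.00000e+00  1.00000e+00]]
[ 503.42161316 -314.13588305  136.39140564] [-3.13931155 -0.25186903 -0.20432074]
155 [-1  0  1  1  0  0 66 69 70 68 70 69 71 70 69 69 68  0  0  0  1] [ 552.7 -330.9   67.8] [132 132 134 149 173 193 205 217 224 224 223 221 218 202 184 166 144 139
 133 132 131]
170 [10  9 11 11 10  9 66 68 69 69 70 70 70 69 69 69 69 10  9  9 10] [ 541.7 -328.6   69.4] [ 69  67  83 119 152 182 201 218 223 224 226 221 214 196 171 143 114  80
  66  69  68]
220 [10 10 81 82 82 82 83 81 82 83 82 83 81 82 81 83 82 83 82 82 83] [ 507.  -321.3   83.3] [51 46 40 33 40 38 40 41 42 38 36 38 40 39 40 34 28 41 46 51 61]
260 [11  9 81 82 81 81 81 82 81 83 82 83 83 82 82 83 82 82 82 82 82] [ 478.2 -315.4   82.8] [58 51 37 33 36 39 39 35 31 33 37 35 34 38 34 33 24 34 50 53 60]
340 [ 0  0  1 -1  0  0 -1 67 70 69 70 69 68 70 70 68 66  0  2  0 -1] [ 410.9 -301.7   69.4] [127 129 145 162 174 193 202 215 222 221 220 212 205 186 177 159 140 132
 133 134 134]
```

```bash
python3 - <<'E'
from h import *
im,d,P=pts("wrist");np.savez("w2.npz",im=im,d=d,P=P);print(sensors.sense()["eef_pos"])
hsv=cv2.cvtColor(im,cv2.COLOR_RGB2HSV)
Y=(hsv[...,0]>20)&(hsv[...,0]<36)&(hsv[...,1]>100)&(hsv[...,2]>90)&(abs(P[...,2]-66)<16)
q=P[Y].astype(np.float32);l=cv2.fitLine(q[:,:2].copy(),cv2.DIST_HUBER,0,.01,.01).ravel();print(l)
B=(abs(P[...,2]-82)<5)&(hsv[...,2]<70);B[:, :240]=0;B[:,290:]=0
b=P[B];
for nm,g in(("Y",q),("B",b)):
    t=(g[:,:2]-[495.,-319])@[.98,-.2];print(nm,len(g),np.percentile(t,[0,.5,2,50,98,99.5,100]).round(1),np.median(g,0))
G=(P[...,2]>2)&(P[...,2]<13)&(hsv[...,2]<110)
g=P[G&(abs(P[...,0]-490)<90)&(abs(P[...,1]+315)<65)].astype(np.float32);r=cv2.minAreaRect(np.ascontiguousarray(g[:,:2]));print("plate",r,np.median(g,0),len(g))
E
```

```text
[ 501.57208061 -315.59786773  136.78409486]
[ 9.7865456e-01 -2.0551226e-01  4.9863492e+02 -3.2164407e+02]
Y 584 [-92.5 -91.5 -90.3  41.9  62.9  64.3  64.3] [ 535.8871  -328.74002   69.34987]
B 2609 [-68.1 -67.  -65.3 -14.1  34.5  35.9  36.1] [ 480.97238839 -317.89525005   81.87979171]
plate ((481.091552734375, -318.30120849609375), (89.22335815429688, 128.50640869140625), 78.31745910644531) [ 483.83142  -314.28156     9.972911] 8584
```

```bash
python3 - <<'E'
from h import *
plan([488,-319.5,66],-0.204,n=1)
E
```

```text
clock 1.2 total [-0.0021  0.0005  0.006 ] [-0.0296  0.0066  0.0845] deg 0.4
[-0.0021, 0.0005, 0.006, -0.0296, 0.0066, 0.0845]
```

To row units: 0.0795 m / 0.6 = 0.1325, 0.006 m / 0.6 = 0.01, 0.006 rad / 1.5708 = 0.0038.

move_arm([
  [0,0,0,-0.0167,0.0033,0.03,0.0854],
  [0,0,0,-0.0333,0.0067,0.06,0.0854],
  [0,0,0,-0.0467,0.01,0.09,0.0854],
  [0,0,0.0019,-0.05,0.01,0.11,0.0854],
  [0,0,0.0038,-0.05,0.01,0.1267,0.0854],
  [0,0,0.0038,-0.05,0.01,0.1325,0.0854],
])

```text
clock: 1.95
eef_pos: [489.8, -323.7, 53.5]
tcp_rot: [-3.141, -0.251, -0.206]
contact_force: [-0.3, -0.2, -0.8]
opening: 1.0
grasp_force: 0.0
```

```bash
python3 - <<'E'
from h import *
s=sensors.sense();print(s["eef_pos"],s["contact_force"])
plan([488,-319.5,66],-0.204,n=1)
E
```

```text
[ 489.77556875 -323.73065658   53.51217077] [-0.34156282 -0.20177095 -0.7878259 ]
clock 1.95 total [ 0.0003 -0.0006 -0.0017] [ 0.0006 -0.0038  0.0063] deg 0.1
[0.0003, -0.0006, -0.0017, 0.0006, -0.0038, 0.0063]
```

To row units: 0.006 m / 0.6 = 0.01, -0.003 m / 0.6 = -0.005.

move_arm([
  [0,0,0,0,-0.0033,0.005,0.0854],
  [0,0,0,0,-0.005,0.01,0.0854],
  [0,0,0,0,-0.005,0.01,0.0854],
])

```text
clock: 2.33
eef_pos: [491.7, -320.8, 48.1]
tcp_rot: [-3.142, -0.251, -0.205]
contact_force: [0.0, 0.1, -0.2]
opening: 1.001
grasp_force: 0.0
```

```bash
python3 - <<'E'
from h import *
im,d,P=pts("wrist");cv2.imwrite("pics/w3.png",im[...,::-1])
s=sensors.sense();print(s["eef_pos"],s["contact_force"])
plan([488,-319.5,66],-0.204,n=1)
hsv=cv2.cvtColor(im,cv2.COLOR_RGB2HSV)
Y=(hsv[...,0]>20)&(hsv[...,0]<36)&(hsv[...,1]>100)&(hsv[...,2]>90)&(abs(P[...,2]-66)<16)
q=P[Y].astype(np.float32);l=cv2.fitLine(q[:,:2].copy(),cv2.DIST_HUBER,0,.01,.01).ravel();print(l,"y at 488",l[3]+(488-l[2])*l[1]/l[0])
t=(q[:,:2]-[495.,-319])@[.98,-.2];print(t.max())
E
```

```text
[ 491.71001552 -320.88192448   48.15515175] [ 0.3294474  -0.18556073 -0.43460502]
clock 2.375 total [ 0.0004 -0.0009 -0.0014] [ 0.0006 -0.0006  0.0007] deg 0.1
[0.0004, -0.0009, -0.0014, 0.0006, -0.0006, 0.0007]
[ 9.7856247e-01 -2.0595026e-01  5.4386218e+02 -3.3095599e+02] y at 488 -319.19913
64.72660766601562
```

move_arm([
  [0,0,0,0,0,0,0.01],
  [0,0,0,0,0,0,0.01],
  [0,0,0,0,0,0,0.01],
  [0,0,0,0,0,0,0.005],
  [0,0,0,0,0,0,0.005],
  [0,0,0,0,0,0,0.005],
  [0,0,0,0,0,0,0.005],
  [0,0,0,0,0,0,0.005],
], grip_force=80)

```text
clock: 3.38
eef_pos: [491.6, -321.1, 48.2]
tcp_rot: [3.141, -0.251, -0.206]
contact_force: [-2.5, -1.0, 4.7]
opening: 0.15
grasp_force: 78.1
```

```bash
python3 - <<'E'
from h import *
plan([487.3,-319.5,220],-0.205,n=4)
plan([460,-20,285],0.135,n=1)
E
```

```text
clock 3.375 total [ 0.0003 -0.0009 -0.0007] [ 0.0382 -0.0007 -0.1485] deg 0.1
[0.0001, -0.0002, -0.0002, 0.0096, -0.0002, -0.0371]
[0.0001, -0.0005, -0.0003, 0.0191, -0.0003, -0.0743]
[0.0002, -0.0007, -0.0005, 0.0287, -0.0005, -0.1114]
[0.0003, -0.0009, -0.0007, 0.0382, -0.0007, -0.1485]
clock 3.375 total [ 0.0845 -0.0009 -0.3301] [-0.031  -0.2898 -0.2334] deg 19.5
[0.0845, -0.0009, -0.3301, -0.031, -0.2898, -0.2334]
```

To row units: -0.215 m / 0.6 = -0.3583, -0.2 m / 0.6 = -0.3333, -0.17 rad / 1.5708 = -0.1082.

move_arm([
  [0,0,0,0.005,0,-0.02,0.005],
  [0,0,0,0.015,0,-0.0583,0.005],
  [0,0,0,0.0317,0,-0.1233,0.005],
  [0,0,0,0.05,-0.0167,-0.1917,0.005],
  [0.0064,0,-0.0255,0.06,-0.05,-0.25,0.005],
  [0.0127,0,-0.0509,0.0583,-0.1083,-0.3,0.005],
  [0.0204,0,-0.0796,0.0417,-0.1833,-0.3333,0.005],
  [0.028,0,-0.1082,0.025,-0.25,-0.3583,0.005],
])

```text
clock: 4.38
eef_pos: [483.8, -164.9, 261.4]
tcp_rot: [-3.141, -0.252, -0.029]
contact_force: [-0.0, 0.3, -1.2]
opening: 0.152
grasp_force: 77.8
```

To row units: -0.14 m / 0.6 = -0.2333, -0.132 m / 0.6 = -0.22, -0.16 rad / 1.5708 = -0.1019.

move_arm([
  [0.0064,0,-0.0255,-0.0167,-0.075,-0.0133,0.005],
  [0.0127,0,-0.0509,-0.0333,-0.1417,-0.025,0.005],
  [0.0191,0,-0.0764,-0.0533,-0.1917,-0.0333,0.005],
  [0.0242,0,-0.0955,-0.07,-0.22,-0.0367,0.005],
  [0.0258,0,-0.1019,-0.0767,-0.2333,-0.04,0.005],
  [0.0258,0,-0.1019,-0.0767,-0.2333,-0.04,0.005],
  [0.0258,0,-0.1019,-0.0767,-0.2333,-0.04,0.005],
])

```text
clock: 5.25
eef_pos: [438.4, -25.4, 272.0]
tcp_rot: [3.141, -0.251, 0.134]
contact_force: [0.6, -0.3, -0.6]
opening: 0.153
grasp_force: 78.0
```

```bash
python3 - <<'E'
from h import *
s=sensors.sense();print(s["eef_pos"],s["tcp_rot"],s["contact_force"],s["opening"])
ims=[]
for n in("side","wrist"):
    im,d,P=pts(n);np.savez(n+"4.npz",im=im,d=d,P=P);ims.append(im)
a=cv2.resize(ims[0][120:230,180:340],(436,300),interpolation=cv2.INTER_CUBIC)
cv2.imwrite("pics/c4.png",np.hstack([cv2.resize(ims[0][130:220,200:320],(400,300),interpolation=cv2.INTER_CUBIC),cv2.resize(ims[1],(400,300))])[...,::-1])
plan([460,-20,285],0.135,n=1)
E
```

```text
[438.35715312 -25.37157113 272.01137941] [ 3.14133783 -0.25095279  0.13414378] [ 0.58033846 -0.3192932  -0.58681083] 0.15270046535803142
clock 5.35 total [ 0.0003 -0.0007 -0.0011] [ 0.0248 -0.0024  0.0118] deg 0.1
[0.0003, -0.0007, -0.0011, 0.0248, -0.0024, 0.0118]
```

View pics/c4.png

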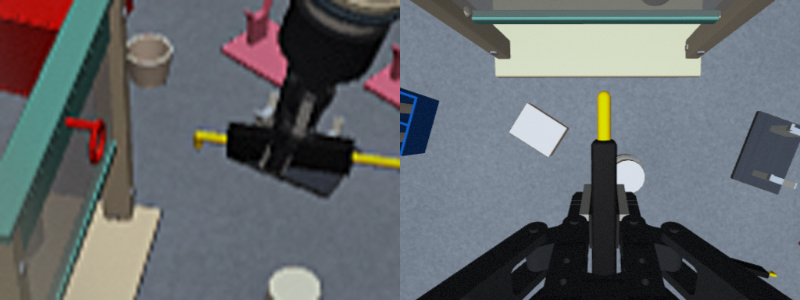

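The crop shows the hook about 100 px in front of the ring at roughly its height: hook elbow at crop (197,137), ring centre at (97,140). Now I measure both in the same camera.

```bash
python3 - <<'E'
from h import *
f=np.load("side4.npz");im,P,d=f["im"],f["P"],f["d"];hsv=cv2.cvtColor(im,cv2.COLOR_RGB2HSV)
ex=np.array([.991,.134,0]);ey=np.array([-.134,.991,0]);ez=np.array([0,0,1.]);B=np.array([ex,ey,ez])
Y=(hsv[...,0]>20)&(hsv[...,0]<36)&(hsv[...,1]>130)&(hsv[...,2]>90);Y[:,:256]=0;Y[:,272:]=0;Y[:165]=0;Y[180:]=0
q=P[Y];q=q[abs(q[:,2]-285)<30];h=q@B.T;h=h[np.argsort(h[:,0])];print(h.round(1)[::max(1,len(h)//25)]);print(len(h),"hook end x",h[-6:,0].mean(),"y",np.median(h[:,1]),"ztop",np.percentile(h[:,2],95))
R=((hsv[...,0]<8)|(hsv[...,0]>172))&(hsv[...,1]>120)&(abs(P[...,0]-587)<25)&(abs(P[...,1])<60)&(P[...,2]>245)&(P[...,2]<320)
r=P[R]@B.T;rr=r[r[:,0]<np.percentile(r[:,0],70)]
print("ring",len(rr),np.median(rr[:,0]),rr.min(0),rr.max(0))
# circle fit of ring face in (y,z)
y,z=rr[:,1],rr[:,2];A=np.c_[2*y,2*z,np.ones_like(y)];s=np.linalg.lstsq(A,y*y+z*z,rcond=None)[0];print("circle",s[:2],np.sqrt(s[2]+s[0]**2+s[1]**2))
K=np.array(camera_params("side")["camera_matrix"]);T=np.array(camera_params("side")["world_from_camera"])
def proj(p):
    c=np.linalg.inv(T)@np.r_[p,1];c=K@c[:3];return (c[:2]/c[2]).round(1)
print("predicted hook elbow px",proj([501,-17,290.4]),"tip",proj([501,-17,276.4]))
for zc in(278,282,286): print(zc,[proj([586+.134*(10-0)*0,10,zc+dz]) for dz in(-17,0,17)])
v,u=np.where(R);print("ring px",np.c_[u,v][P[R]@ex<np.percentile(P[R]@ex,70)].min(0),np.c_[u,v][P[R]@ex<np.percentile(P[R]@ex,70)].max(0))
# rail
Tm=(hsv[...,0]>70)&(hsv[...,0]<100)&(hsv[...,1]>60)&(P[...,2]>240)&(P[...,2]<325)&(abs(P[...,0]-610)<40)&(abs(P[...,1])<200)
t=P[Tm]@B.T;print("rail",len(t),np.percentile(t,[2,50,98],axis=0).round(1))
E
```

```text
[[472.7 -76.7 291.2]
 [473.  -77.7 294.1]
 [475.5 -76.3 291.1]
 [476.1 -79.6 291.8]
 [478.3 -76.5 290.3]
 [478.9 -79.5 291.3]
 [481.8 -79.9 290.3]
 [482.4 -82.9 291.4]
 [484.6 -79.5 290.2]
 [485.3 -83.2 290.6]
 [487.4 -79.  290.1]
 [487.8 -80.9 292.2]
 [490.  -77.8 290.8]
 [490.1 -78.3 294.1]
 [492.6 -76.8 287.3]
 [492.6 -77.1 283.2]
 [492.7 -77.2 290.8]
 [493.2 -79.4 292.5]
 [494.9 -74.4 281.4]
 [495.5 -76.8 286.8]
 [495.8 -77.9 293.4]
 [495.9 -79.  288.5]
 [495.9 -79.5 280.4]
 [498.4 -77.1 289.8]
 [499.5 -82.4 288.6]]
25 hook end x 496.8403176628006 y -78.28693176225632 ztop 293.93599818054497
ring 48 581.1129439752851 [578.92925952 -85.78451781 258.64438505] [584.91358408 -48.36910968 296.20828866]
circle [-68.6185619  276.56336647] 16.728788778207008
predicted hook elbow px [259.9 169.4] tip [259.9 173. ]
278 [array([228.9, 176.3]), array([228.6, 171.9]), array([228.3, 167.5])]
282 [array([228.9, 175.2]), array([228.5, 170.9]), array([228.2, 166.4])]
286 [array([228.8, 174.2]), array([228.5, 169.9]), array([228.1, 165.4])]
ring px [227 166] [231 178]
rail 186 [[ 607.4 -210.4  272. ]
 [ 608.2  -95.   286.1]
 [ 609.2   12.1  300.5]]
```

```bash
python3 - <<'E'
from h import *
plan([497.4,-4.8,282],0.134,n=1,tilt=.251)
E
```

```text
clock 5.35 total [ 0.0001  0.0003 -0.0001] [ 0.0619 -0.0125  0.0244] deg 0.0
[0.0001, 0.0003, -0.0001, 0.0619, -0.0125, 0.0244]
```

To row units: 0.062 m / 0.6 = 0.1033, -0.0125 m / 0.6 = -0.0208.

move_arm([
  [0,0,0,0.02,-0.0067,0.01,0.005],
  [0,0,0,0.0467,-0.0133,0.02,0.005],
  [0,0,0,0.07,-0.0183,0.03,0.005],
  [0,0,0,0.09,-0.0208,0.0367,0.005],
  [0,0,0,0.1033,-0.0208,0.0408,0.005],
  [0,0,0,0.1033,-0.0208,0.0408,0.005],
  [0,0,0,0.1033,-0.0208,0.0408,0.005],
])

```text
clock: 6.22
eef_pos: [501.5, -3.6, 263.5]
tcp_rot: [-3.142, -0.25, 0.135]
contact_force: [0.4, 0.1, -1.7]
opening: 0.153
grasp_force: 78.0
```

```bash
cat > m.py <<'E'
from h import *
import sys
s=sensors.sense();p=s["eef_pos"];Rm=Ro.from_euler('xyz',s["tcp_rot"]).as_matrix();g=p-19*Rm[:,2]
ex=np.array([.991,.134,0]);ey=np.array([-.134,.991,0]);B=np.array([ex,ey,[0,0,1.]])
print("grasp",g.round(1),"rf",(B@g).round(1),"F",s["contact_force"].round(2),"tau",s["wrist_torque"].round(2))
im,d,P=pts("side");hsv=cv2.cvtColor(im,cv2.COLOR_RGB2HSV);Q=P@B.T
near=(abs(Q[...,1]+72)<45)&(Q[...,2]>140)&(Q[...,2]<320)&(Q[...,0]>500)&(Q[...,0]<620)
Y=(hsv[...,0]>20)&(hsv[...,0]<36)&(hsv[...,1]>120)&(hsv[...,2]>80)&near
R=((hsv[...,0]<8)|(hsv[...,0]>172))&(hsv[...,1]>120)&near
h=Q[Y];print("yel",len(h),"xmax",np.sort(h[:,0])[-4:].round(1),"y",np.median(h[:,1]).round(1),"z",np.percentile(h[:,2],[2,50,95]).round(1))
r=Q[R];r=r[r[:,0]<588];y,z=r[:,1],r[:,2];A=np.c_[2*y,2*z,np.ones_like(y)];c=np.linalg.lstsq(A,y*y+z*z,rcond=None)[0];print("ring",len(r),np.median(r[:,0]).round(1),"c",c[:2].round(1),r.min(0).round(1),r.max(0).round(1))
w,_=grab_frame("wrist");i2,_=grab_frame("scene")
v,u=np.where(R|Y);cv,cu=int(np.median(v)),int(np.median(u))
cv2.imwrite(f"pics/{sys.argv[1]}.png",np.hstack([cv2.resize(im[cv-30:cv+30,cu-40:cu+40],(400,300),interpolation=cv2.INTER_CUBIC),cv2.resize(w,(400,300))])[...,::-1])
E
python3 m.py c5
```

```text
grasp [496.8  -4.2 281.9] rf [491.8 -70.7 281.9] F [ 0.44  0.1  -1.72] tau [-0.05  0.13  0.02]
yel 25 xmax [561.8 562.3 562.4 562.9] y -65.6 z [269.5 281.9 284.8]
ring 54 581.3 c [-68.6 276.2] [519.6 -87.7 258.8] [586.3 -48.3 296.8]
```

View pics/c5.png

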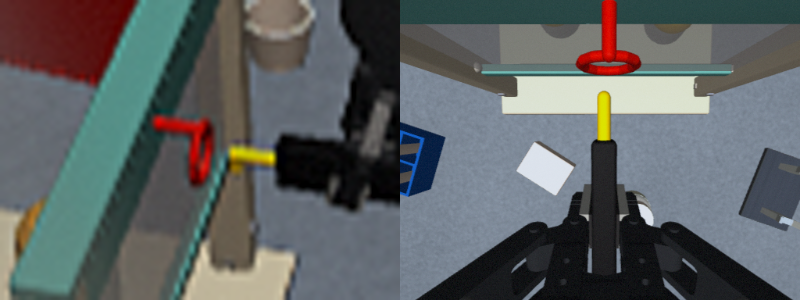

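The wrist view shows the ring at (608,62) and the hook at (603,97). Both cameras agree the ring is about 3.3 mm to the right. The heights are right for insertion: rod about 5 mm above ring centre.

To row units: 0.035 m / 0.6 = 0.0583, 0.0033 m / 0.6 = 0.0055.

move_arm([
  [0,0,0,0.0033,0.0055,0.0008,0.005],
  [0,0,0,0.01,0.0055,0.0025,0.005],
  [0,0,0,0.0217,0.0055,0.0055,0.005],
  [0,0,0,0.0333,0.0055,0.0085,0.005],
  [0,0,0,0.045,0.0055,0.0115,0.005],
  [0,0,0,0.0542,0.0055,0.0138,0.005],
  [0,0,0,0.0583,0.0055,0.015,0.005],
  [0,0,0,0.0583,0.0055,0.015,0.005],
])

```text
clock: 7.38
eef_pos: [538.1, -1.9, 263.4]
tcp_rot: [-3.142, -0.25, 0.135]
contact_force: [0.0, -0.2, -0.8]
opening: 0.153
grasp_force: 78.0
```

```bash
python3 m.py c6
```

```text
grasp [533.4  -2.5 281.8] rf [528.3 -73.9 281.8] F [ 0.05 -0.2  -0.84] tau [-0.03  0.15 -0.02]
yel 23 xmax [598.5 598.5 598.6 599.4] y -68.5 z [272.2 281.7 288.9]
ring 45 581.2 c [-69.  276.5] [518.3 -85.4 258.7] [586.2 -49.8 296.3]
```

View pics/c6.png

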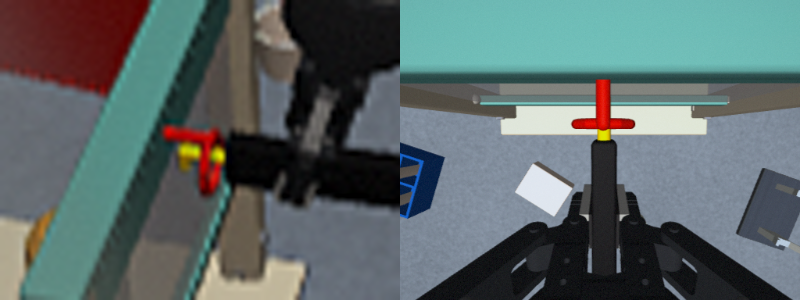

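The hook is through the ring, with its tip behind it and clear of the rail. Lowering now.

To row units: 0.0233 m / 0.6 = 0.0388, 0.0048 m / 0.6 = 0.008.

move_arm([
  [0,0,0,-0.002,0,0.008,0.005],
  [0,0,0,-0.0042,0,0.0162,0.005],
  [0,0,0,-0.0058,0,0.0227,0.005],
  [0,0,0,-0.0067,0,0.0258,0.005],
  [0,0,0,-0.0075,0,0.029,0.005],
  [0,0,0,-0.0083,0,0.0323,0.005],
  [0,0,0,-0.009,0,0.0355,0.005],
  [0,0,0,-0.0098,0,0.0388,0.005],
])

```text
clock: 8.52
eef_pos: [538.2, -1.9, 239.5]
tcp_rot: [-3.142, -0.251, 0.135]
contact_force: [-1.4, 0.7, 2.1]
opening: 0.155
grasp_force: 78.2
```

To row units: 0.0291 m / 0.6 = 0.0485, 0.0252 m / 0.6 = 0.042.

move_arm([
  [0,0,0,-0.0012,0,0.0048,0.005],
  [0,0,0,-0.0025,0,0.0097,0.005],
  [0,0,0,-0.0042,0,0.0162,0.005],
  [0,0,0,-0.0058,0,0.0227,0.005],
  [0,0,0,-0.0075,0,0.029,0.005],
  [0,0,0,-0.009,0,0.0355,0.005],
  [0,0,0,-0.0107,0,0.042,0.005],
  [0,0,0,-0.0123,0,0.0485,0.005],
])

```text
clock: 9.52
eef_pos: [538.2, -1.9, 209.2]
tcp_rot: [-3.142, -0.251, 0.135]
contact_force: [-1.4, 0.8, 1.6]
opening: 0.153
grasp_force: 78.2
```

To row units: 0.0291 m / 0.6 = 0.0485, 0.0271 m / 0.6 = 0.0452.

move_arm([
  [0,0,0,-0.0017,0,0.0065,0.005],
  [0,0,0,-0.0033,0,0.013,0.005],
  [0,0,0,-0.005,0,0.0193,0.005],
  [0,0,0,-0.0067,0,0.0258,0.005],
  [0,0,0,-0.0082,0,0.0323,0.005],
  [0,0,0,-0.0098,0,0.0388,0.005],
  [0,0,0,-0.0115,0,0.0452,0.005],
  [0,0,0,-0.0123,0,0.0485,0.005],
])

```text
clock: 10.52
eef_pos: [538.2, -1.9, 179.2]
tcp_rot: [-3.142, -0.251, 0.135]
contact_force: [-1.6, 0.0, 1.9]
opening: 0.153
grasp_force: 78.2
```

```bash
python3 m.py c7
```

```text
grasp [533.5  -2.5 197.6] rf [528.4 -74.  197.6] F [-1.6   0.03  1.9 ] tau [0.14 0.01 0.04]
yel 20 xmax [598.2 599.9 610.8 611.2] y -69.0 z [164.2 197.8 199.7]
ring 46 581.1 c [-70.7 245.1] [510.2 -87.9 189.6] [587.6 -49.5 319.1]
```

View pics/c7.png

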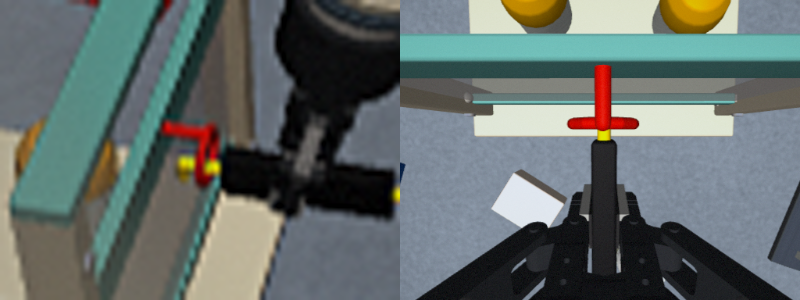

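The shield follows the hook and is now about 78 mm down, with the hook still seated. I continue slowly to just before the catch.

To row units: 0.0184 m / 0.6 = 0.0307, 0.0174 m / 0.6 = 0.029.

move_arm([
  [0,0,0,-0.0012,0,0.0048,0.005],
  [0,0,0,-0.0025,0,0.0097,0.005],
  [0,0,0,-0.0037,0,0.0145,0.005],
  [0,0,0,-0.0048,0,0.0193,0.005],
  [0,0,0,-0.006,0,0.0233,0.005],
  [0,0,0,-0.0068,0,0.0267,0.005],
  [0,0,0,-0.0075,0,0.029,0.005],
  [0,0,0,-0.0078,0,0.0307,0.005],
])

```text
clock: 11.68
eef_pos: [538.3, -1.9, 160.4]
tcp_rot: [-3.142, -0.251, 0.135]
contact_force: [-0.0, -0.2, 1.9]
opening: 0.155
grasp_force: 78.3
```

To row units: 0.0039 m / 0.6 = 0.0065, 0.0029 m / 0.6 = 0.0048.

move_arm([
  [0,0,0,-0.0004,0,0.0017,0.005],
  [0,0,0,-0.0008,0,0.0032,0.005],
  [0,0,0,-0.0013,0,0.0048,0.005],
  [0,0,0,-0.0017,0,0.0065,0.005],
])

```text
clock: 12.18
eef_pos: [538.4, -1.9, 156.8]
tcp_rot: [3.142, -0.251, 0.135]
contact_force: [-3.3, -0.9, 6.6]
opening: 0.146
grasp_force: 79.0
```

To row units: 0.0039 m / 0.6 = 0.0065, 0.0029 m / 0.6 = 0.0048.

move_arm([
  [0,0,0,-0.0004,0,0.0017,0.005],
  [0,0,0,-0.0008,0,0.0032,0.005],
  [0,0,0,-0.0013,0,0.0048,0.005],
  [0,0,0,-0.0017,0,0.0065,0.005],
])

```text
clock: 12.68
eef_pos: [538.3, -1.9, 152.6]
tcp_rot: [-3.142, -0.251, 0.135]
contact_force: [-2.2, 0.9, 4.6]
opening: 0.151
grasp_force: 79.0
```

To row units: 0.0019 m / 0.6 = 0.0032, 0.001 m / 0.6 = 0.0017.

move_arm([
  [0,0,0,-0.0004,0,0.0017,0.005],
  [0,0,0,-0.0008,0,0.0032,0.005],
])

```text
clock: 12.92
eef_pos: [538.3, -1.9, 150.4]
tcp_rot: [-3.142, -0.251, 0.135]
contact_force: [-0.2, 0.3, 3.4]
opening: 0.153
grasp_force: 78.8
```

To row units: 0.001 m / 0.6 = 0.0017, -0.00025 m / 0.6 = -0.0004.

move_arm([
  [0,0,0,-0.0004,0,0.0017,0.005],
])

```text
clock: 13.05
eef_pos: [538.3, -1.9, 149.3]
tcp_rot: [-3.142, -0.251, 0.135]
contact_force: [-0.3, 0.4, 2.2]
opening: 0.148
grasp_force: 78.8
```

To row units: 0.001 m / 0.6 = 0.0017, -0.00025 m / 0.6 = -0.0004.

move_arm([
  [0,0,0,-0.0004,0,0.0017,0.005],
])

```text
clock: 13.18
eef_pos: [538.3, -1.9, 148.3]
tcp_rot: [-3.142, -0.251, 0.135]
contact_force: [-0.2, -1.0, 2.2]
opening: 0.152
grasp_force: 78.7
```

To row units: 0.001 m / 0.6 = 0.0017, -0.00025 m / 0.6 = -0.0004.

move_arm([
  [0,0,0,-0.0004,0,0.0017,0.005],
])

```text
clock: 13.3
eef_pos: [538.2, -1.8, 147.2]
tcp_rot: [-3.142, -0.251, 0.135]
contact_force: [0.5, -0.0, 2.2]
opening: 0.154
grasp_force: 78.6
```

To row units: 0.001 m / 0.6 = 0.0017, -0.00025 m / 0.6 = -0.0004.

move_arm([
  [0,0,0,-0.0004,0,0.0017,0.005],
])

```text
clock: 13.42
eef_pos: [538.3, -1.9, 146.2]
tcp_rot: [-3.142, -0.251, 0.135]
contact_force: [0.0, 0.8, 1.3]
opening: 0.156
grasp_force: 78.6
```

To row units: 0.001 m / 0.6 = 0.0017, -0.00025 m / 0.6 = -0.0004.

move_arm([
  [0,0,0,-0.0004,0,0.0017,0.005],
])

```text
clock: 13.55
eef_pos: [538.2, -1.9, 145.2]
tcp_rot: [-3.142, -0.251, 0.135]
contact_force: [0.9, 0.3, 0.9]
opening: 0.154
grasp_force: 78.6
```

To row units: 0.001 m / 0.6 = 0.0017, -0.00025 m / 0.6 = -0.0004.

move_arm([
  [0,0,0,-0.0004,0,0.0017,0.005],
])

```text
clock: 13.68
eef_pos: [538.2, -1.9, 144.2]
tcp_rot: [-3.142, -0.251, 0.135]
contact_force: [-0.4, 0.7, 5.5]
opening: 0.155
grasp_force: 78.7
```

move_arm([
  [0,0,0,0,0,0,0.005],
])

```text
clock: 13.8
eef_pos: [538.3, -1.8, 144.3]
tcp_rot: [-3.142, -0.251, 0.135]
contact_force: [0.5, -0.3, 3.0]
opening: 0.152
grasp_force: 78.6
```

move_arm([
  [0,0,0,0,0,0,0.005],
])

```text
clock: 13.92
eef_pos: [538.3, -1.8, 144.3]
tcp_rot: [-3.142, -0.251, 0.135]
contact_force: [-0.7, -0.1, 2.9]
opening: 0.152
grasp_force: 78.6
```

To row units: 0.0005 m / 0.6 = 0.0008, -0.0001 m / 0.6 = -0.0002.

move_arm([
  [0,0,0,-0.0002,0,0.0008,0.005],
  [0,0,0,-0.0002,0,0.0008,0.005],
])

```text
clock: 14.18
eef_pos: [538.4, -1.8, 144.0]
tcp_rot: [-3.142, -0.251, 0.135]
contact_force: [-2.9, -0.1, 6.4]
opening: 0.15
grasp_force: 79.0
```

move_arm([
  [0,0,0,-0.0002,0,0.0008,0.005],
  [0,0,0,-0.0002,0,0.0008,0.005],
])

```text
clock: 14.42
eef_pos: [538.4, -1.8, 143.8]
tcp_rot: [3.142, -0.251, 0.135]
contact_force: [-3.9, -0.7, 10.1]
opening: 0.152
grasp_force: 79.6
```

To row units: -0.0002 m / 0.6 = -0.0003.

move_arm([
  [0,0,0,0,0,-0.0003,0.005],
  [0,0,0,0,0,-0.0003,0.005],
])

```text
clock: 14.68
eef_pos: [538.4, -1.8, 143.9]
tcp_rot: [3.142, -0.251, 0.135]
contact_force: [-3.0, -0.6, 6.6]
opening: 0.153
grasp_force: 79.5
```

move_arm([
  [0,0,0,0,0,0,0.005],
  [0,0,0,0,0,0,0.005],
])

```text
clock: 14.92
eef_pos: [538.4, -1.8, 143.9]
tcp_rot: [-3.142, -0.251, 0.135]
contact_force: [-2.7, 0.1, 8.1]
opening: 0.154
grasp_force: 79.5
```

move_arm([
  [0,0,0,0,0,0,0.005],
  [0,0,0,0,0,0,0.005],
  [0,0,0,0,0,0,0.005],
  [0,0,0,0,0,0,0.005],
])

```text
clock: 15.42
eef_pos: [538.4, -1.8, 143.9]
tcp_rot: [3.142, -0.251, 0.135]
contact_force: [-3.0, -0.7, 8.2]
opening: 0.15
grasp_force: 79.5
```

move_arm([
  [0,0,0,0,0,0,0.005],
  [0,0,0,0,0,0,0.005],
  [0,0,0,0,0,0,0.005],
  [0,0,0,0,0,0,0.005],
])

```text
clock: 15.92
eef_pos: [538.4, -1.8, 143.9]
tcp_rot: [3.142, -0.251, 0.135]
contact_force: [-3.5, 0.5, 7.7]
opening: 0.155
grasp_force: 79.5
```

```bash
python3 m.py c8
```

```text
grasp [533.7  -2.5 162.3] rf [528.6 -74.  162.3] F [-3.55  0.49  7.66] tau [ 0.12 -0.14  0.12]
yel 19 xmax [597.1 599.4 599.4 600.2] y -68.4 z [154.8 162.8 165.7]
ring 34 581.6 c [-68.4 174. ] [578.6 -86.4 156.1] [585.9 -49.8 193.5]
```

View pics/c8.png

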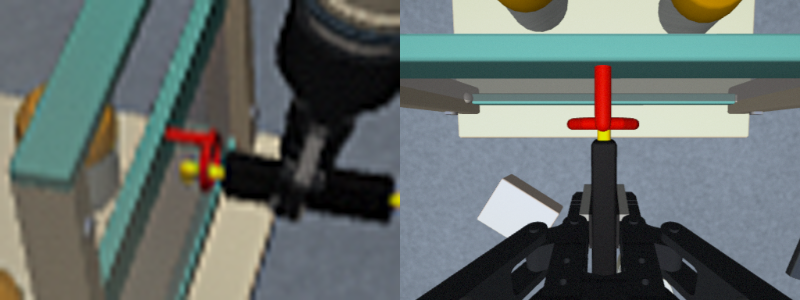

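The ring sits at z of about 174, so the pane is about 112 to 113 mm down on its stop. The pull has held near 9 N for over a second. Now I unhook: up 15 mm, then back.

To row units: -0.0148 m / 0.6 = -0.0247, -0.012 m / 0.6 = -0.02.

move_arm([
  [0,0,0,0.0008,0,-0.0033,0.005],
  [0,0,0,0.002,0,-0.0083,0.005],
  [0,0,0,0.0037,0,-0.015,0.005],
  [0,0,0,0.005,0,-0.02,0.005],
  [0,0,0,0.0063,0,-0.0247,0.005],
  [0,0,0,0.0063,0,-0.0247,0.005],
  [0,0,0,0.0063,0,-0.0247,0.005],
])

```text
clock: 16.95
eef_pos: [538.2, -1.9, 158.7]
tcp_rot: [-3.142, -0.251, 0.135]
contact_force: [0.3, 0.1, -1.2]
opening: 0.153
grasp_force: 78.2
```

```bash
python3 m.py c9
```

```text
grasp [533.5  -2.5 177.1] rf [528.4 -74.  177.1] F [ 0.25  0.06 -1.23] tau [-0.01  0.16  0.01]
yel 19 xmax [599.  599.  599.7 611.4] y -68.3 z [150.6 177.4 180.5]
ring 37 581.3 c [-69.6 174.6] [506.6 -84.8 155.7] [585.6 -51.  194.3]
```

View pics/c9.png

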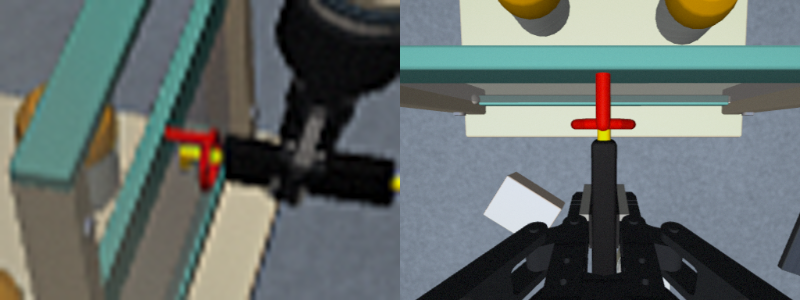

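The hook is free inside the ring opening and the ring has stayed down at 174. Backing out now.

To row units: -0.058 m / 0.6 = -0.0967, -0.046 m / 0.6 = -0.0767.

move_arm([
  [0,0,0,0.0003,0,-0.0017,0.005],
  [0,0,0,-0.0083,0,-0.0038,0.005],
  [0,0,0,-0.02,0,-0.0068,0.005],
  [0,0,0,-0.0317,0,-0.0097,0.005],
  [0,0,0,-0.045,0,-0.0132,0.005],
  [0,0,0,-0.06,0,-0.017,0.005],
  [0,0,0,-0.0767,0,-0.0212,0.005],
  [0,0,0,-0.0967,0,-0.0263,0.005],
])

```text
clock: 18.1
eef_pos: [478.0, -10.0, 159.6]
tcp_rot: [-3.142, -0.251, 0.135]
contact_force: [-0.1, -1.2, -1.3]
opening: 0.152
grasp_force: 78.2
```

```bash
python3 - <<'E'
from h import *
s=sensors.sense();print(s["eef_pos"],s["contact_force"])
plan([440,-60,220],0.08,tilt=.251)
plan([487.0,-320.5,150],-0.205,tilt=.251)
E
```

```text
[477.95651253 -10.00334026 159.64849522] [-0.14701844 -1.15071201 -1.3132743 ]
clock 18.1 total [-0.0137  0.0002  0.0533] [-0.028   0.0447 -0.0505] deg 3.2
[-0.0137, 0.0002, 0.0533, -0.028, 0.0447, -0.0505]
clock 18.1 total [-8.450e-02  2.000e-04  3.293e-01] [-0.0344  0.3105  0.0201] deg 19.5
[-0.0845, 0.0002, 0.3293, -0.0344, 0.3105, 0.0201]
```

To row units: 0.3105 m / 0.6 = 0.5175, -0.0344 m / 0.6 = -0.0573, -0.0845 rad / 1.5708 = -0.0538.

move_arm([
  [-0.0025,0,0.0095,-0.0217,0.02,-0.025,0.005],
  [-0.0089,0,0.0337,-0.0467,0.075,-0.05,0.005],
  [-0.0166,0,0.0637,-0.0583,0.15,-0.0583,0.005],
  [-0.0242,0,0.0955,-0.0633,0.2333,-0.05,0.005],
  [-0.0331,0,0.1273,-0.0617,0.3167,-0.0333,0.005],
  [-0.0407,0,0.1592,-0.06,0.4,-0.0083,0.005],
  [-0.0484,0,0.1878,-0.0583,0.4667,0.0167,0.005],
  [-0.0538,0,0.2094,-0.0573,0.5175,0.0333,0.005],
])

```text
clock: 19.1
eef_pos: [491.9, -322.9, 131.0]
tcp_rot: [-3.142, -0.25, -0.207]
contact_force: [-0.0, -0.0, -1.3]
opening: 0.152
grasp_force: 78.1
```

```bash
python3 - <<'E'
from h import *
for i in range(3): _=grab_frame("side")
s=sensors.sense();print(s["eef_pos"],s["tcp_rot"],s["contact_force"])
R=Ro.from_euler('xyz',s["tcp_rot"]);print("to 35 above rest",(R.inv().apply(np.array([491.6,-321.1,83.2])-s["eef_pos"])/1000).round(4)," to rest",(R.inv().apply(np.array([491.6,-321.1,48.2])-s["eef_pos"])/1000).round(4))
E
```

```text
[ 491.77596816 -322.17785015  131.04254432] [-3.14132165 -0.24985091 -0.20626432] [ 0.17385993  0.8336099  -0.39325286]
to 35 above rest [-0.0122 -0.001   0.0463]  to rest [-0.0209 -0.001   0.0802]
```

To row units: 0.072 m / 0.6 = 0.12, -0.001 m / 0.6 = -0.0017.

move_arm([
  [0,0,0,-0.0067,-0.0017,0.025,0.005],
  [0,0,0,-0.015,-0.0017,0.0583,0.005],
  [0,0,0,-0.0217,-0.0017,0.0833,0.005],
  [0,0,0,-0.0267,-0.0017,0.1,0.005],
  [0,0,0,-0.0297,-0.0017,0.1133,0.005],
  [0,0,0,-0.0313,-0.0017,0.12,0.005],
  [0,0,0,-0.0313,-0.0017,0.12,0.005],
])

```text
clock: 20.12
eef_pos: [492.3, -320.4, 57.2]
tcp_rot: [3.141, -0.251, -0.205]
contact_force: [0.3, -0.4, -1.3]
opening: 0.154
grasp_force: 78.1
```

```bash
python3 - <<'E'
from h import *
s=sensors.sense();print(s["eef_pos"],s["tcp_rot"],s["contact_force"])
R=Ro.from_euler('xyz',s["tcp_rot"]);print((R.inv().apply(np.array([491.6,-321.0,48.3])-s["eef_pos"])/1000).round(4))
E
```

```text
[ 492.25331792 -320.40226868   57.22771872] [ 3.14149968 -0.25069061 -0.20469827] [ 0.31132297 -0.44568006 -1.27937579]
[-0.0027  0.0007  0.0085]
```

To row units: 0.0085 m / 0.6 = 0.0142, -0.0027 m / 0.6 = -0.0045.

move_arm([
  [0,0,0,-0.0017,0.0008,0.005,0.005],
  [0,0,0,-0.003,0.0012,0.0092,0.005],
  [0,0,0,-0.004,0.0012,0.0125,0.005],
  [0,0,0,-0.0045,0.0012,0.0142,0.005],
  [0,0,0,-0.0045,0.0012,0.0142,0.005],
])

```text
clock: 20.75
eef_pos: [491.6, -320.9, 48.4]
tcp_rot: [3.141, -0.251, -0.205]
contact_force: [-0.3, 0.3, -1.4]
opening: 0.156
grasp_force: 78.5
```

To row units: 0.0006 m / 0.6 = 0.001, -0.0002 m / 0.6 = -0.0003.

move_arm([
  [0,0,0,-0.0003,0,0.001,0.005],
  [0,0,0,-0.0003,0,0.001,0.005],
])

```text
clock: 21.0
eef_pos: [491.7, -321.0, 48.2]
tcp_rot: [3.141, -0.251, -0.205]
contact_force: [-2.1, 1.2, 4.4]
opening: 0.152
grasp_force: 79.4
```

To row units: 0.0005 m / 0.6 = 0.0008, -0.0001 m / 0.6 = -0.0002.

move_arm([
  [0,0,0,-0.0002,0,0.0008,0.005],
  [0,0,0,-0.0002,0,0.0008,0.005],
])

```text
clock: 21.25
eef_pos: [491.7, -321.0, 48.2]
tcp_rot: [3.141, -0.252, -0.205]
contact_force: [-5.1, 4.1, 13.8]
opening: 0.153
grasp_force: 80.7
```

Resting on the saddles. I back off slightly, open, then retract along the tool axis.

To row units: -0.0005 m / 0.6 = -0.0008, 0.0001 m / 0.6 = 0.0002.

move_arm([
  [0,0,0,0.0002,0,-0.0008,0.005],
  [0,0,0,0.0002,0,-0.0008,0.02],
  [0,0,0,0.0002,0,-0.0008,0.05],
  [0,0,0,0.0002,0,-0.0008,0.0854],
  [0,0,0,0.0002,0,-0.0008,0.0854],
  [0,0,0,0.0002,0,-0.0008,0.0854],
  [0,0,0,0.0002,0,-0.0008,0.0854],
])

```text
clock: 22.12
eef_pos: [491.6, -321.0, 47.8]
tcp_rot: [3.141, -0.251, -0.205]
contact_force: [0.2, 0.3, -0.2]
opening: 0.997
grasp_force: 0.0
```

To row units: -0.1 m / 0.6 = -0.1667, -0.085 m / 0.6 = -0.1417.

move_arm([
  [0,0,0,0.0033,0,-0.0133,0.0854],
  [0,0,0,0.0117,0,-0.0467,0.0854],
  [0,0,0,0.0217,0,-0.0917,0.0854],
  [0,0,0,0.0333,0,-0.1417,0.0854],
  [0,0,0,0.0417,0,-0.1667,0.0854],
  [0,0,0,0.0417,0,-0.1667,0.0854],
  [0,0,0,0.0417,0,-0.1667,0.0854],
])

```text
clock: 23.0
eef_pos: [490.5, -320.4, 149.9]
tcp_rot: [-3.141, -0.249, -0.205]
contact_force: [-0.3, 1.7, -0.1]
opening: 1.001
grasp_force: 0.0
```

```bash
python3 - <<'E'
from h import *
for i in range(3): grab_frame("side")
s=sensors.sense();print(s["clock"],s["eef_pos"],s["contact_force"],s["opening"])
im,d,P=pts("wrist");a,_,Ps=pts("side")
hsv=cv2.cvtColor(im,cv2.COLOR_RGB2HSV)
Y=(hsv[...,0]>20)&(hsv[...,0]<36)&(hsv[...,1]>100)&(hsv[...,2]>90)&(abs(P[...,2]-66)<20)
q=P[Y].astype(np.float32);l=cv2.fitLine(q[:,:2].copy(),cv2.DIST_HUBER,0,.01,.01).ravel();t=(q[:,:2]-[495.,-319])@[.98,-.2]
print(l,"hookend t",t.max(),"y488",l[3]+(488-l[2])*l[1]/l[0],"ztop hook half",np.median(q[t>40][:,2]),"rear",np.median(q[t<-60][:,2]))
hs=cv2.cvtColor(a,cv2.COLOR_RGB2HSV);R=((hs[...,0]<8)|(hs[...,0]>172))&(hs[...,1]>120)&(abs(Ps[...,0]-587)<20)&(abs(Ps[...,1]-10)<40)&(Ps[...,2]>100)
print("ring z",Ps[R].min(0),Ps[R].max(0))
cv2.imwrite("pics/end.png",np.hstack([cv2.resize(a,(400,300)),cv2.resize(im,(400,300))])[...,::-1])
E
```

```text
23.15 [ 490.41716169 -320.38401907  149.59548131] [0.20870813 0.48387543 0.89868593] 0.997438019120382
[ 9.7875065e-01 -2.0505396e-01  4.6503549e+02 -3.1477332e+02] hookend t 64.40546020507813 y488 -319.5845 ztop hook half 69.39166 rear 69.39688
ring z [580.90877398 -19.90565537 155.1321975 ] [606.49280794  27.14178325 331.24526018]
```

View pics/end.png

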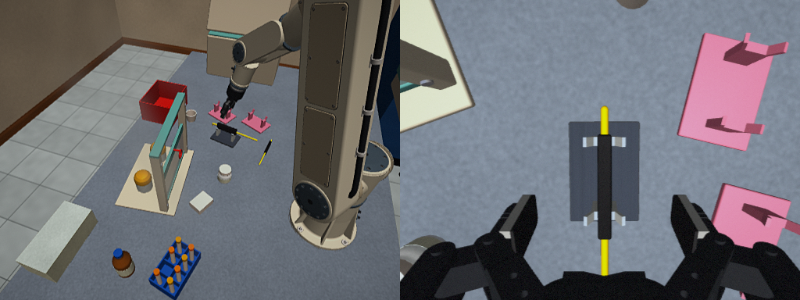

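The picture shows the pole level in both forks at its original place, with the hook end at (604,110). The shield is down with the ring low, the gripper is clear, and the bystanders look undisturbed.

```bash
python3 -c "
from rig import order
print(order.sign_off())"
```

```text
the job is handed in; nothing more can be done
None
```

I handed the job in at about 23 s of the 72 s allowed; the sign-off gave no verdict. The shield is down about 113 mm on its stop, seated with about 9 N for over a second (peak reading about 12 N), and the pole is back in its rest as it was, with the hand clear.

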